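# Seat a brass taper plug and rock it to prove it free

### The arm

A 6-joint arm with a two-finger parallel gripper is mounted at the origin on the work surface. World frame = base frame: x ahead of the robot, y to its left, z up, the work surface at z = 0. Lengths are in m, angles in degrees, forces in N, time in s.
With the tool pointing down it reaches from about 0.25 to 0.725 m from the base axis. Payload 9.7 kg.
Tool frame: the origin (TCP) lies midway between the tips of the shut fingers; the grasp point (between the pads) lies bot.hold_point_z behind it (bot.hold_point_z is the distance from the TCP to the grasp point, in m); z points along the fingers, y is the line along which they close (so a half turn about z gives the same grasp; the last joint's range is limited). The gripper opens to 85 mm and grips with 20 to 120 N. Pads are 22 mm wide; open, the fingers measure 114 mm over their backs; the gripper's body (76 mm by 85 mm) begins 54 mm behind the grasp point. The pads swing forward as they close: fully open they stand 13 mm farther back than shut.
Start: joints at [-71.849, 4.979, 10.078, 95.1, 0, 90], TCP at [0.171, -0.523, 0.231] pointing down, gripper open.
Joint ranges: [-179.16, 179.16], [-48.56, 103.87], [-65.8, 70.77], [-126.05, 130.52], [-82.76, 87.17], [-180, 180]. Speed limits (degrees/s): [127.2, 127.2, 147.25, 180, 180, 180].

### API

Orientations are given as [roll, pitch, yaw] about the fixed x, y, z axes, in that order (R = Rz(yaw) Ry(pitch) Rx(roll)).
In Python, from workcell import bot, camera, camera_model, ticket gives the robot as it stands.
- The arm moves only by the tool send_rows, never from a script. Its argument "targets" is text: rows parted by semicolons, each of 5 numbers parted by spaces: the shift along the tool's x, y, z in mm, then the turn about the tool's z in degrees, then the closure in counts, from 0 (fully open) to 255 (shut). A call has 1 to 20 rows; each row is the pose to reach, as a shift and turn from the pose commanded when the call began, along the tool's axes at that moment; what a row does not reach only later rows make up. A row lasts 1/8 s, in which the tool goes at most 62.5 mm and 10.7 degrees, less where a joint would pass 70% of its speed; a pose out of reach is approached as far as the arm can. A call with a gripper value outside its range is refused whole. The fingers move at their own pace and stop on an object; "newtons" is the grip in N (left out, the last holds). Time passes only in rows, so rows that repeat a pose let the fingers close. It gives the time, the measured TCP pose, the force, the opening and the grip force at its end, in the units of the state.
- bot.get_obs(): the state, without advancing time (a new reading comes with each control period).
- camera(name): name is "scene" or "top"; returns the picture (400x640x3 uint8, blue, green, red); there is no depth.
- camera_model(name): a dict with "K" (3x3 intrinsics, pixels), "pose" (4x4, takes a point from camera to world coordinates). Camera axes: x right, y down, z forward; pixel columns grow to the right and rows downward; lengths in m; the calibration is good to about 2 mm. A picture is of the moment at which its call begins. camera_model takes no time and is no camera call.
- ticket.job_done(): hands the job in; it is judged then, once.
The state is a dict: "time": time; "q": joint angles; "qd": joint speeds; "joint_efforts": joint torques, N m; "ee_pos": TCP position; "tcp_rot": TCP orientation; "wrist_force": force on the tool from outside, world axes, zero at the start; "torque": the same for the moment, N m; "opening": finger opening in m; "grasp_force": force on a finger pad.
Only numpy, scipy, OpenCV 4.12 (cv2) and the standard library are available. Lean on these libraries where they do the work, as an engineer would, in place of code of your own. Each camera call takes 0.05 s, during which the arm holds its last target. There are 200 camera calls.

### The job

Take the brass taper plug with the lever out of the black holder and set it in the seat ring on the brass bar in the vise, its lever in line with the bar and pointing at the bar's ribbed nipple end; feel for the seat, because the ring sits some millimetres off its mark, then push the plug fully home with about 12 N and never lean on the bar, ring or vise with more than 25 N. Keeping it home, rock the lever about 25 degrees anticlockwise (seen from above) and then about 25 degrees clockwise of the bar's line to check that it is free, bring it back in line and let go, leaving it home. Leave everything else where it is.

Things in the scene. Friction and masses are not known exactly. Their poses are not given: they have to be found in the camera images.
- plug_grip (a point): Centre of the grip block of the plug to seat: the only plug with a lever, all brass, 0.17 to 0.34 kg. The block is 28 mm long (x), 14 mm wide (y), 22 mm tall, centred here on the plug's axis; grip it from above across the 14 mm. The cone's wide top rim is 23 mm below. x = lever direction, z = up the plug's axis. Starts upright in a holder hole.
- plug_foot (a point): Middle of the same plug's foot, 51 mm below plug_grip, same axes. Upward from here: a solid cone 28 mm tall, 12 mm across at the foot and 40 mm at its top (radius grows 0.5 mm per mm), a round neck 18 mm across and 12 mm tall, then the grip block. At the start the foot is 16 mm below the holder's top.
- lever_tip (a point): Outer end of the plug's lever, 50 mm from the plug's axis along its x and 6 mm above plug_grip. The lever is 8 mm wide and 7 mm tall and sticks out of the grip block on one side only.
- seat (a point): Mark fixed on the bar, height true: fully home, the plug's foot is at this height (plug_grip 51 mm above). Axes: x along the bar to its ribbed nipple end, y across to the left of that, z up. The seat ring's bore is up to 7 mm off this point in x and also up to 7 mm in y, differently each time; this point does not show that: feel (or see) it.
- seat_rim (a point): Mark 24 mm above seat, at the height of the ring's rim, with the same sideways error. Brass ring 51 mm across, plain conical bore matching the plug, mouth 36 mm across. It does not give sideways: off centre the cone rides on one flank, up to 20 mm too high, and is pushed towards the bore's centre. Downward it springs: 4 N preload, then 1 mm per 6 N, stop at 4 mm.
- ring (a joint): How far the seat ring is pushed down on its spring, in m: 0 unloaded, up to 0.004. It starts moving at about 4 N (plug's weight included) and goes down 1 mm per 6 N: 12 N is about 0.0013, 25 N about 0.0035. Unloaded it springs back to its true height.
- vise: Blue vise holding a level brass bar 270 x 83 mm, top 105 mm above the table, 8 mm below seat. Origin on the table under seat, same axes. Fittings up to 24 mm tall stand on the bar's middle line 75 and 107 mm either side of seat (x). Screw handle on the +y side, 48 mm above the table.
- holder: Fixed black plastic block 75 (x) x 245 (y) x 34 mm with three holes, 31 mm across and 16 mm deep, in a row along y, 80 mm apart, the middle one at its centre; origin at the centre of its underside. Each hole holds one plug; which plug is in which hole varies.
- plug_round: Small brass taper plug with a round head, no lever, 40 mm tall, standing in another hole of the holder; origin at its foot. Leave alone.
- plug_square: Small brass taper plug with a square head, no lever, 42 mm tall, standing in another hole of the holder; origin at its foot. Leave alone.
- tin: Closed metal tin, 60 mm across, 45 mm high; origin at its underside. Leave alone.
- wrench: Steel wrench, 170 mm long, lying flat. Leave alone.
- driver: Screwdriver, 180 mm long, lying flat. Leave alone.
- nut: Brass ring nut, 32 mm across, 14 mm high, lying flat; origin at its underside. Leave alone.
- block: Black plastic connector block 58 x 90 x 32 mm with six round ports, lying flat; origin at its underside. Leave alone.
Things that resemble listed ones, but are neither listed nor needed, are in the scene too. Leave any pink or purple look-alike of the part that bears plug_grip alone.

How it is judged:
By the outcome, as a careful person would: the job done as asked, in the order asked, and still so for the second after the job is handed in, with the robot touching nothing.
It also fails if it takes over 59 s, if anything falls off the work surface, if the arm or the gripper's body presses on something with over 40 N, if the wrist force passes 120 N, or if a joint passes its speed limit or range.

## Working session

There is one attempt and no reset: what is moved stays moved. The work goes in short steps, Python scripts to look and compute and a tool call to move; the robot and the scene stay as the last step left them, time stands still between calls to the robot, and variables do not carry over. Pictures are saved under pics/ and viewed, at most 10 in all, crops included, and the job is handed in when it is done.

Besides the shell and the picture viewer there is one more tool, called after "Call:" by a JSON object that holds its "name" and its "arguments". send_rows: Moves the arm, as the interface text tells. Its arguments: {"type":"object","properties":{"targets":{"type":"string"},"newtons":{"type":"number"}},"required":["targets"]}

```bash
mkdir -p pics
python3 - <<'E'
from workcell import bot,camera,camera_model
import cv2,numpy as np
for n in("scene","top"):
    cv2.imwrite(f"pics/{n}0.png",camera(n)); m=camera_model(n); print(n,np.round(m["K"],1).tolist(),np.round(m["pose"],4).tolist())
print(bot.get_obs(),bot.hold_point_z)
E
```

```text
scene [[481.7, 0.0, 320.6], [0.0, 481.7, 199.6], [0.0, 0.0, 1.0]] [[-0.8287, 0.4654, -0.3108, 0.8617], [0.5596, 0.7006, -0.4427, 0.6014], [0.0117, -0.5408, -0.8411, 1.0825], [0.0, 0.0, 0.0, 1.0]]
top [[408.3, 0.0, 324.4], [0.0, 408.3, 195.3], [0.0, 0.0, 1.0]] [[-0.0285, -0.9947, 0.0988, 0.4061], [-0.9996, 0.029, 0.0043, 0.0809], [-0.0072, -0.0986, -0.9951, 1.3362], [0.0, 0.0, 0.0, 1.0]]
{'time': 0.1, 'q': array([-7.18489568e+01,  5.00818534e+00,  1.00380346e+01,  9.51007233e+01,
       -1.47341983e-03,  9.00001336e+01]), 'qd': array([ 0.05793658,  0.05410182,  0.14858737,  0.01930827,  0.02340709,
       -0.01403571]), 'joint_efforts': array([-6.76369655e-04, -5.21561694e+01,  4.65654230e+01,  1.61354587e-02,
        8.00741020e-07,  1.78078130e-05]), 'ee_pos': array([ 0.1712622 , -0.52242445,  0.23064311]), 'tcp_rot': array([-1.79929126e+02,  1.47358395e-03,  1.81509114e+01]), 'wrist_force': array([-0.70579917, -0.16163189, -0.25078833]), 'torque': array([-0.02489322,  0.02861617, -0.04778609]), 'grasp_force': 0.0, 'opening': 0.08545279965983925} 0.0187
```

View pics/scene0.png

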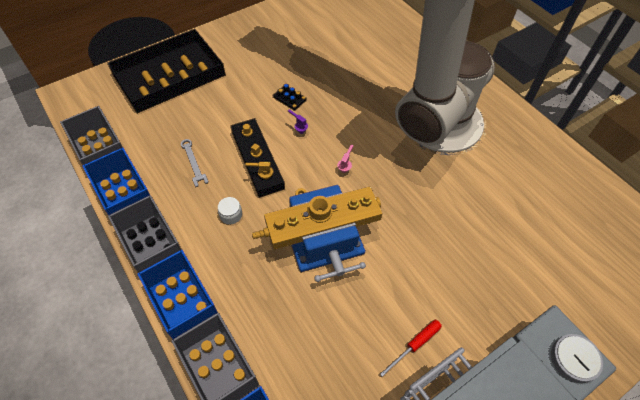

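View pics/top0.png

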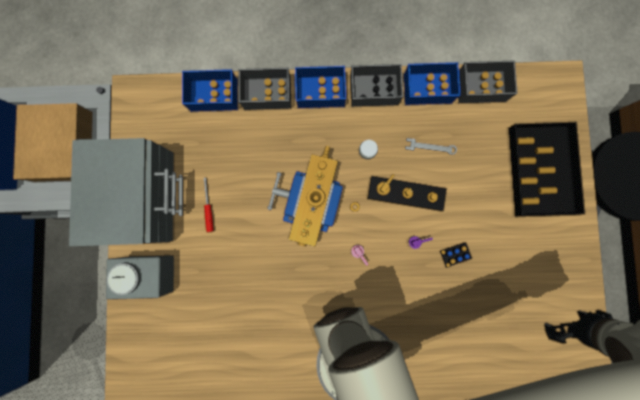

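The brass lever plug in the holder is at about scene (262,168) and top (383,187). The purple look-alike at scene (299,122) and the pink one at (345,160) lie loose on the table, so they aren't meant. The ring is at scene (320,208), top (316,197), and the nipple at scene (258,235), top (327,150). I'll confirm this in one enlarged crop.

Run:
```python
import cv2,numpy as np
s=cv2.imread("pics/scene0.png")[115:265,225:390]; t=cv2.imread("pics/top0.png")[140:255,270:450]
cv2.imwrite("pics/c1.png",cv2.resize(s,None,fx=4,fy=4,interpolation=cv2.INTER_CUBIC)[:600])
cv2.imwrite("pics/c2.png",cv2.resize(t,None,fx=4.4,fy=4.4,interpolation=cv2.INTER_CUBIC))
```

```text
(no output)
```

View pics/c1.png

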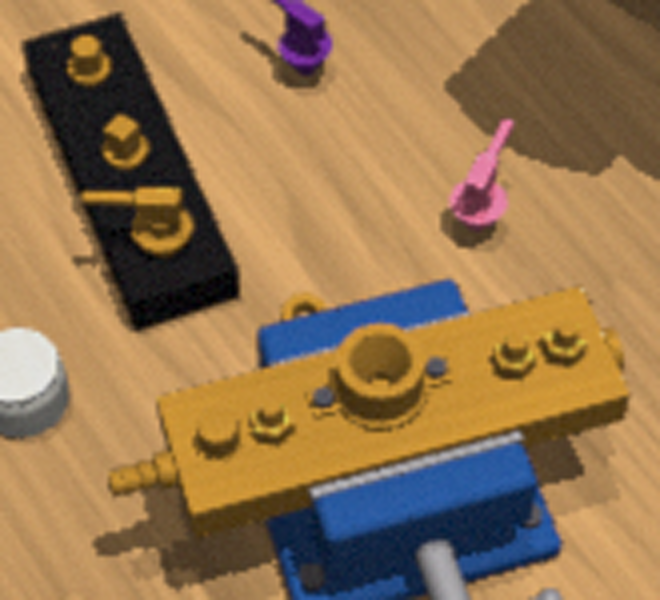

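View pics/c2.png

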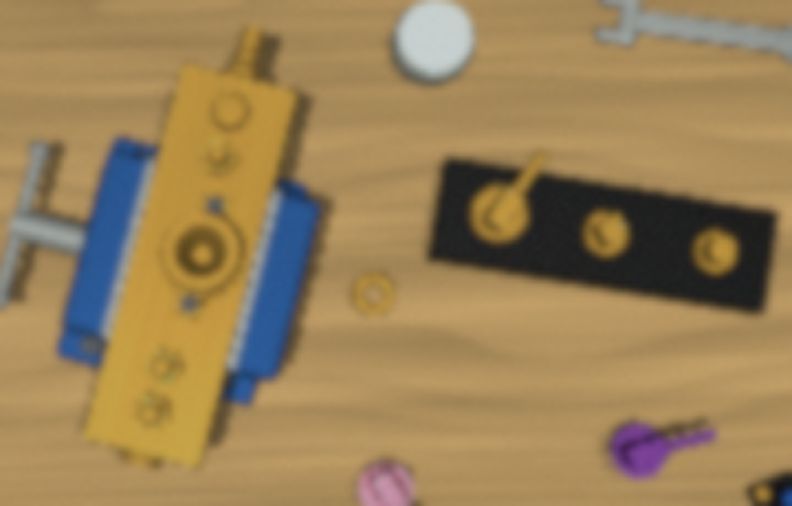

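```bash
cat > h.py <<'E'
import numpy as np
from workcell import camera_model
def P(n,u,v,z,crop=True):
    if crop: u,v=((225+(u+.5)/4-.5,115+(v+.5)/4-.5) if n=="scene" else (270+(u+.5)/4.4-.5,140+(v+.5)/4.4-.5))
    m=camera_model(n);K=np.array(m["K"]);T=np.array(m["pose"])
    d=T[:3,:3]@np.linalg.solve(K,[u,v,1]);o=T[:3,3]
    return (o+d*(z-o[2])/d[2])[:2]*1000
E
python3 - <<'E'
from h import *
L=[("rimS","scene",163,229,.046),("rimT","top",499,213,.046),("tipS","scene",83,197,.075),("tipT","top",543,155,.075),
("ringS","scene",379,362,.137),("ringT","top",202,254,.137)]
for n,c,u,v,z in L: print(n,P(c,u,v,z).round(1))
for c,q in(("top",[(182,66),(300,92),(205,467),(85,437)]),("scene",[(195,530),(160,400),(585,290),(627,397)])):
    p=np.array([P(c,*a,.105) for a in q]); print(c,p.round(1).tolist(),p.mean(0))
    for i in range(4):
        d=p[(i+1)%4]-p[i]; print(np.hypot(*d).round(1),np.degrees(np.arctan2(d[1],d[0])).round(1))
p=[P("top",*a,.034) for a in[(446,158),(776,212),(763,312),(430,260)]];print(np.mean(p,0),np.degrees(np.arctan2(*(p[0]-p[1])[::-1])))
p=[P("scene",*a,.034) for a in[(25,43),(118,14),(238,268),(135,300)]];print(np.mean(p,0))
E
```

```text
rimS [551.8 -97.6]
rimT [ 552.1 -100.3]
tipS [ 590.8 -129. ]
tipT [ 589.2 -129.1]
ringS [523.2 114.8]
ringT [520.  112.5]
top [[654.7, 123.8], [634.0, 42.3], [377.4, 115.1], [400.1, 196.4]] [516.55233838 119.41926355]
84.1 -104.3
266.7 164.2
84.4 74.4
264.8 -15.9
scene [[661.3, 133.8], [634.3, 48.7], [377.2, 125.1], [403.0, 200.0]] [518.95423413 126.89794067]
89.3 -107.6
268.1 163.5
79.3 71.0
266.7 -14.4
[ 534.90468497 -177.17975189] 78.90298359243906
[ 535.11891612 -177.23511876]
```

Both views agree. The plug axis is at about (551,-99) with the lever at -38° and 49 mm long, and it fits the holder's geometry. The ring is at about (521,114) and the bar's x axis at -15.7°. Moving above the plug now.

Call:
{"name": "send_rows", "arguments": {"targets": "493 -284 60 56 0;493 -284 60 56 0;493 -284 60 56 0;493 -284 60 56 0;493 -284 60 56 0;493 -284 60 56 0;493 -284 60 56 60;493 -284 60 56 60;493 -284 60 56 60;493 -284 60 56 60;493 -284 60 56 60;493 -284 60 56 60;493 -284 60 56 60;493 -284 60 56 60;493 -284 60 56 60", "newtons": 60}}

```text
time: 1.98
ee_pos: [0.4409, -0.2674, 0.1724]
tcp_rot: [-177.3, 0.1, -32.7]
wrist_force: [-0.6, -0.3, 1.5]
opening: 0.065
grasp_force: 0.0
```

Call:
{"name": "send_rows", "arguments": {"targets": "0 0 0 0 60;0 0 0 0 60"}}

```text
time: 2.22
ee_pos: [0.4408, -0.2674, 0.1724]
tcp_rot: [-177.3, 0.1, -32.7]
wrist_force: [0.1, 0.5, -1.1]
opening: 0.0653
grasp_force: 0.0
```

Run:
```python
from workcell import bot
o=bot.get_obs();print(o['ee_pos'],o['tcp_rot'],o['q'],o['time'],o['wrist_force'])
```

```text
[ 0.44082329 -0.26737021  0.17243368] [-1.77319976e+02  1.14211595e-01 -3.26628094e+01] [-32.71889013  -0.45615316  -2.0854587   88.48753109   2.67991072
 179.943858  ] 2.225 [ 0.07565297  0.47965681 -1.13813163]
```

Call:
{"name": "send_rows", "arguments": {"targets": "0 0 0 -10 60;0 0 0 -20 60;0 0 0 -30 60;0 -20 0 -40 60;0 -40 0 -50 60;0 -60 0 -60 60;0 -80 0 -70 60;0 -100 0 -80 60;0 -120 0 -90 60;0 -140 0 -100 60;0 -160 0 -110 60;0 -180 0 -120 60;2 -200 0 -130 60;2 -202 0 -140 60;2 -202 0 -150 60;2 -202 0 -160 60;2 -202 0 -170 60;2 -202 0 -175 60;2 -202 0 -175 60"}}

```text
time: 4.6
ee_pos: [0.5514, -0.0986, 0.1818]
tcp_rot: [177.3, -0.4, 142.3]
wrist_force: [0.2, -0.2, 0.2]
opening: 0.0653
grasp_force: 0.0
```

Run:
```python
from workcell import bot
o=bot.get_obs();print(o['ee_pos'],o['tcp_rot'],o['q'],o['time'],o['wrist_force'])
```

```text
[ 0.55141338 -0.09859783  0.1818302 ] [177.34056921  -0.35346965 142.30283941] [-11.43041535   4.71200572   4.27272603  88.69995914   2.54106261
  26.29404086] 4.6 [ 0.1774241  -0.22288957  0.21265755]
```

Joint 6 hit its 180° limit and left a 2.7° sideways tilt in the commanded pose. I'll go back to the same azimuth and lean gently against the opposite limit, which should undo it.

Call:
{"name": "send_rows", "arguments": {"targets": "0 -20 0 -10 60;0 -40 0 -20 60;0 -60 0 -30 60;0 -80 0 -40 60;0 -100 0 -50 60;-5 -120 0 -60 60;-10 -140 0 -70 60;-16 -160 0 -80 60;-16 -180 0 -90 60;-16 -201 0 -100 60;-16 -201 0 -110 60;-16 -201 0 -120 60;-16 -201 0 -130 60;-16 -201 0 -140 60;-16 -201 0 -150 60;-16 -201 0 -160 60;-16 -201 0 -170 60;-16 -201 0 -175 60;-16 -201 0 -175 60"}}

```text
time: 6.98
ee_pos: [0.4414, -0.2673, 0.1724]
tcp_rot: [-177.4, 0.6, -42.8]
wrist_force: [0.4, -0.1, -1.0]
opening: 0.0651
grasp_force: 0.0
```

Call:
{"name": "send_rows", "arguments": {"targets": "0 0 0 -8 60;0 0 0 -11 60;0 0 0 -13 60;0 0 0 -13 60"}}

```text
time: 7.48
ee_pos: [0.449, -0.2544, 0.1724]
tcp_rot: [-177.9, -0.0, -30.9]
wrist_force: [0.2, 0.5, 0.4]
opening: 0.0654
grasp_force: 0.0
```

Run:
```python
from workcell import bot
o=bot.get_obs();print(o['ee_pos'],o['tcp_rot'],o['q'],o['time'],o['wrist_force'])
```

```text
[ 0.44904709 -0.25443385  0.17241115] [-1.77925026e+02 -1.68221295e-02 -3.08778437e+01] [ -30.68183633   -0.51480965   -2.13233872   88.35854737    2.07490389
 -179.80386409] 7.475 [0.24126385 0.53294037 0.40236879]
```

Call:
{"name": "send_rows", "arguments": {"targets": "0 0 0 -3 60;0 0 0 -6 60;0 0 0 -8 60;0 0 0 -8 60"}}

```text
time: 7.98
ee_pos: [0.465, -0.2213, 0.1724]
tcp_rot: [-179.5, -0.3, -25.8]
wrist_force: [0.7, 0.1, -0.6]
opening: 0.0654
grasp_force: 0.0
```

Call:
{"name": "send_rows", "arguments": {"targets": "0 0 0 -2 60;0 0 0 -2 60"}}

```text
time: 8.22
ee_pos: [0.4686, -0.2135, 0.1724]
tcp_rot: [-179.9, -0.3, -24.6]
wrist_force: [-1.0, -0.2, -0.2]
opening: 0.0655
grasp_force: 0.0
```

Run:
```python
from workcell import bot
o=bot.get_obs();print(o['ee_pos'],o['tcp_rot'],o['q'],o['time'],o['wrist_force'])
```

```text
[ 0.46860783 -0.21348053  0.17238746] [-179.91108915   -0.28158829  -24.59980062] [-2.45413177e+01 -9.23507924e-01 -2.51950322e+00  8.81223258e+01
  8.86233774e-02 -1.79941518e+02] 8.225 [-0.97085214 -0.2247315  -0.155475  ]
```

Call:
{"name": "send_rows", "arguments": {"targets": "0 0 0 10 60;0 -10 0 20 60;0 -20 0 30 60;0 -40 0 40 60;0 -60 0 50 60;5 -80 0 60 60;10 -100 0 70 60;15 -120 0 80 60;20 -139 0 90 60;27 -139 0 100 60;27 -139 0 110 60;27 -139 0 120 60;27 -139 0 130 60;27 -139 0 140 60;27 -139 0 150 60;27 -139 0 160 60;27 -139 0 170 60;27 -139 0 170 60"}}

```text
time: 10.48
ee_pos: [0.5509, -0.099, 0.1727]
tcp_rot: [180.0, 0.3, 165.4]
wrist_force: [-0.8, -0.4, -0.7]
opening: 0.0654
grasp_force: 0.0
```

Call:
{"name": "send_rows", "arguments": {"targets": "0 0 0 10 60;0 0 10 20 60;0 0 20 23 60;0 0 40 23 60;0 0 60 23 60;0 0 60 23 60;0 0 60 23 60"}}

```text
time: 11.35
ee_pos: [0.5515, -0.0989, 0.1135]
tcp_rot: [179.8, 0.3, 142.5]
wrist_force: [0.2, 0.2, 0.4]
opening: 0.0653
grasp_force: 0.0
```

Run:
```python
from workcell import bot,camera
import cv2,numpy as np
o=bot.get_obs();print(o['ee_pos'],o['tcp_rot'],o['q'],o['time'],o['wrist_force'])
f=lambda a:cv2.resize(a,None,fx=5,fy=5,interpolation=cv2.INTER_CUBIC)
s=camera("scene")[120:200,225:305];t=camera("top")[147:227,340:420]
cv2.imwrite("pics/c3.png",np.hstack([f(s),f(t)]))
```

```text
[ 0.55149898 -0.09891506  0.11354091] [179.82395768   0.28761203 142.45185318] [-1.01805418e+01  5.31781021e+00 -2.57220006e+00  8.17736427e+01
  2.41251922e-02  2.73672339e+01] 11.35 [0.15707524 0.17614161 0.40558321]
```

View pics/c3.png

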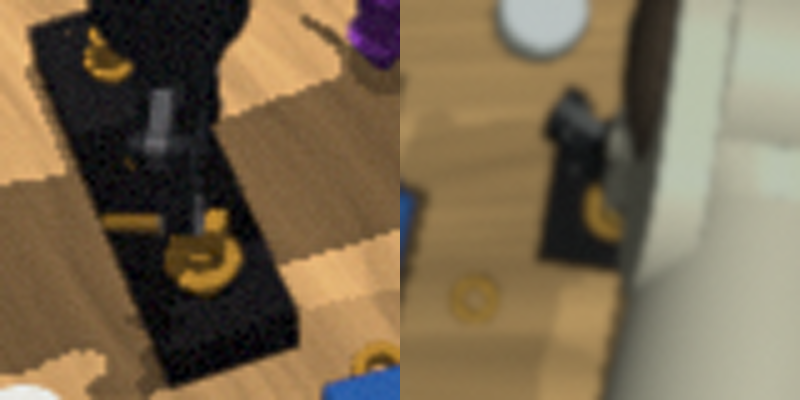

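The fingers straddle the grip block, in scene crop around (165,125) and (200,210), with the plug's lever pointing to (105,220). Descending and gripping.

Call:
{"name": "send_rows", "arguments": {"targets": "0 0 20 0 60;0 0 40 0 60;0 0 55 0 60;0 0 61 0 60;0 0 61 0 60;0 0 61 0 255;0 0 61 0 255;0 0 61 0 255;0 0 61 0 255;0 0 61 0 255;0 0 61 0 255;0 0 61 0 255;0 0 61 0 255;0 0 61 0 255;0 0 61 0 255", "newtons": 70}}

```text
time: 13.32
ee_pos: [0.5517, -0.0991, 0.0524]
tcp_rot: [179.8, 0.3, 142.3]
wrist_force: [-1.5, -1.0, 5.5]
opening: 0.0134
grasp_force: 68.3
```

Call:
{"name": "send_rows", "arguments": {"targets": "0 0 -10 0 255;0 0 -25 0 255;0 0 -50 0 255;0 0 -75 0 255;0 0 -100 0 255;0 0 -125 0 255;0 0 -143 0 255;0 0 -143 0 255;20 20 -143 -5 255;50 50 -143 -10 255;80 80 -143 -15 255;110 110 -143 -20 255;140 135 -143 -22 255;154 150 -143 -22 255;154 150 -143 -22 255;154 150 -143 -22 255;154 150 -143 -22 255"}}

```text
time: 15.45
ee_pos: [0.5206, 0.1133, 0.1943]
tcp_rot: [180.0, 0.3, 164.3]
wrist_force: [0.1, 1.1, -2.7]
opening: 0.0131
grasp_force: 68.4
```

Run:
```python
from workcell import bot,camera
import cv2,numpy as np
o=bot.get_obs();print(o['ee_pos'],o['tcp_rot'],o['q'],o['time'],o['wrist_force'],o['torque'],o['grasp_force'])
f=lambda a:cv2.resize(a,None,fx=6,fy=6,interpolation=cv2.INTER_CUBIC)
im=camera("scene");cv2.imwrite("pics/sc4.png",im)
cv2.imwrite("pics/c4.png",f(im[150:250,250:380]))
```

```text
[0.52056529 0.11329307 0.19425088] [179.96564383   0.27697479 164.29597396] [12.33150984  1.71561503  2.54814837 90.57191146 -0.09985827 28.03522572] 15.45 [ 0.14578561  1.08540735 -2.70556181] [0.02145466 0.05295227 0.00377357] 68.41787315905094
```

View pics/c4.png

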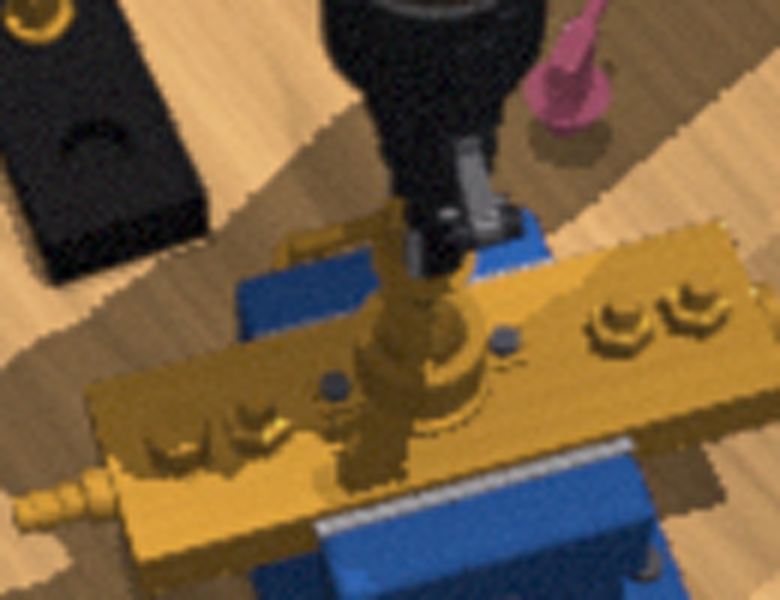

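The plug hangs over the ring with its lever towards the nipple (tip about (285,245), nipple (20,515) in the crop), and its weight reads 2.7 N. Lowering it to feel for the seat.

Call:
{"name": "send_rows", "arguments": {"targets": "0 0 10 0 255;0 0 20 0 255;0 0 30 0 255;0 0 34 0 255;0 0 36 0 255;0 0 38 0 255;0 0 38 0 255;0 0 38 0 255"}}

```text
time: 16.5
ee_pos: [0.5208, 0.1141, 0.1567]
tcp_rot: [179.9, 0.3, 164.4]
wrist_force: [0.5, 0.2, -2.9]
opening: 0.0135
grasp_force: 68.4
```

```bash
cat > o.py <<'E'
from workcell import bot
import numpy as np
o=bot.get_obs();print(o['time'],(o['ee_pos']*1000).round(2),o['tcp_rot'].round(2),o['wrist_force'].round(2),o['torque'].round(3),o['opening'])
y=np.radians(o['tcp_rot'][2]);f=o['wrist_force'];print('tool fx fy',f[0]*np.cos(y)+f[1]*np.sin(y),f[0]*np.sin(y)-f[1]*np.cos(y))
E
python3 o.py
python3 - <<'E'
from h import *
for c,a,b,z in(("top",(230,110),(153,410),.12),("top",(215,205),(190,303),.108),("scene",(218,430),(565,343),.125),("scene",(322,398),(437,367),.108)):
    p=P(c,*a,z);q=P(c,*b,z);d=p-q;print(p,q,(p+q)/2,np.degrees(np.arctan2(d[1],d[0])))
E
```

```text
16.5 [520.8  114.06 156.68] [179.94   0.31 164.35] [ 0.49  0.2  -2.9 ] [0.071 0.083 0.001] 0.013477227034282226
tool fx fy -0.4139689024407862 0.3211618307758921
[620.13007702  91.15520013] [416.92776099 148.76546666] [518.528919   119.96033339] -15.828662190894725
[556.3469264  103.42533824] [489.27342859 122.37005665] [522.8101775  112.89769744] -15.772181721667485
[621.44533394  95.69532629] [419.99644368 158.46252628] [520.72088881 127.07892628] -17.305926061550355
[554.84373713 102.03974053] [486.03044062 121.91893862] [520.43708887 111.97933958] -16.11326555399962
```

Call:
{"name": "send_rows", "arguments": {"targets": "0 0 2 0 255;0 0 4 0 255;0 0 4 0 255"}}

```text
time: 16.88
ee_pos: [0.5206, 0.114, 0.1522]
tcp_rot: [180.0, 0.3, 164.4]
wrist_force: [1.1, 0.1, -2.4]
opening: 0.0134
grasp_force: 68.4
```

Call:
{"name": "send_rows", "arguments": {"targets": "0 0 1 0 255;0 0 2 0 255;0 0 2 0 255"}}

```text
time: 17.25
ee_pos: [0.5207, 0.114, 0.1504]
tcp_rot: [180.0, 0.3, 164.4]
wrist_force: [-0.1, -0.4, -2.4]
opening: 0.013
grasp_force: 68.4
```

```bash
python3 o.py
```

```text
17.25 [520.7  114.04 150.35] [179.95   0.28 164.35] [-0.12 -0.42 -2.4 ] [-0.011  0.002 -0.039] 0.012967475757286044
tool fx fy -0.0013092891014139935 -0.4340408886816074
```

Call:
{"name": "send_rows", "arguments": {"targets": "0 0 1 0 255;0 0 1 0 255"}}

```text
time: 17.5
ee_pos: [0.5207, 0.1141, 0.1494]
tcp_rot: [180.0, 0.3, 164.4]
wrist_force: [0.1, 0.1, -2.5]
opening: 0.0133
grasp_force: 68.4
```

Call:
{"name": "send_rows", "arguments": {"targets": "0 0 1 0 255;0 0 1 0 255"}}

```text
time: 17.75
ee_pos: [0.5209, 0.1141, 0.1485]
tcp_rot: [179.9, 0.3, 164.4]
wrist_force: [0.5, -0.3, -2.2]
opening: 0.0134
grasp_force: 68.5
```

```bash
python3 o.py
```

```text
17.75 [520.86 114.06 148.5 ] [179.94   0.31 164.35] [ 0.45 -0.33 -2.22] [-0.048 -0.15  -0.049] 0.013360580039640954
tool fx fy -0.5248050395836196 -0.19700626532149912
```

Call:
{"name": "send_rows", "arguments": {"targets": "0 0 1 0 255;0 0 1 0 255"}}

```text
time: 18.0
ee_pos: [0.521, 0.114, 0.1478]
tcp_rot: [179.9, 0.3, 164.3]
wrist_force: [1.3, -1.2, 0.2]
opening: 0.0133
grasp_force: 68.7
```

```bash
python3 o.py
```

```text
18.0 [521.01 114.02 147.79] [179.94   0.34 164.35] [ 1.31 -1.21  0.19] [-0.102 -0.249  0.012] 0.013347318246354984
tool fx fy -1.5889734809722498 -0.8112883380767607
```

Contact is at the expected height with small side forces, so I'm nearly centred. Shifting slightly towards the bore and pressing further.

Call:
{"name": "send_rows", "arguments": {"targets": "-0.4 -0.2 0 0 255;-0.4 -0.2 0.5 0.2 255;-0.4 -0.2 1 0.2 255;-0.4 -0.2 1 0.2 255"}}

```text
time: 18.5
ee_pos: [0.5213, 0.1138, 0.1469]
tcp_rot: [179.9, 0.3, 164.2]
wrist_force: [1.5, -0.3, 4.5]
opening: 0.0134
grasp_force: 69.1
```

```bash
python3 o.py
```

```text
18.5 [521.26 113.82 146.85] [179.93   0.33 164.16] [ 1.52 -0.25  4.52] [ 0.08  -0.141  0.054] 0.013356037651530412
tool fx fy -1.527345630616817 0.17260958620116526
```

Call:
{"name": "send_rows", "arguments": {"targets": "-0.4 0 0.5 0 255;-0.4 0 1.1 0 255;-0.4 0 1.1 0 255;-0.4 0 1.1 0 255"}}

```text
time: 19.0
ee_pos: [0.5216, 0.1138, 0.1461]
tcp_rot: [179.9, 0.3, 164.2]
wrist_force: [-1.7, 0.7, 8.0]
opening: 0.0132
grasp_force: 69.3
```

```bash
python3 o.py
```

```text
19.0 [521.56 113.8  146.11] [179.91   0.33 164.16] [-1.71  0.74  8.02] [0.168 0.346 0.012] 0.013211230789534135
tool fx fy 1.8443823785332496 0.2423695751533615
```

Call:
{"name": "send_rows", "arguments": {"targets": "0.2 0 0.4 0 255;0.2 0 0.4 0 255;0.2 0 0.4 0 255"}}

```text
time: 19.38
ee_pos: [0.5215, 0.1138, 0.1459]
tcp_rot: [179.9, 0.4, 164.2]
wrist_force: [-1.5, 0.1, 9.5]
opening: 0.0134
grasp_force: 69.5
```

Call:
{"name": "send_rows", "arguments": {"targets": "0 0 0 -4 255;0 0 0 -8 255;0 0 0 -12 255;0 0 0 -16 255;0 0 0 -20 255;0 0 0 -24 255;0 0 0 -26 255;0 0 0 -26 255;0 0 0 -26 255"}}

```text
time: 20.5
ee_pos: [0.5214, 0.1135, 0.1458]
tcp_rot: [-179.9, 0.3, -169.9]
wrist_force: [-2.2, -1.3, 8.6]
opening: 0.0131
grasp_force: 69.1
```

```bash
python3 o.py
```

```text
20.5 [521.35 113.53 145.81] [-179.91    0.33 -169.87] [-2.17 -1.32  8.57] [-0.164  0.396 -0.153] 0.013138347989968612
tool fx fy 2.3661460380418387 -0.9135541344900555
```

Run:
```python
from workcell import camera
import cv2
cv2.imwrite("pics/c5.png",cv2.resize(camera("scene")[160:250,240:370],None,fx=6,fy=6,interpolation=cv2.INTER_CUBIC))
```

```text
(no output)
```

View pics/c5.png

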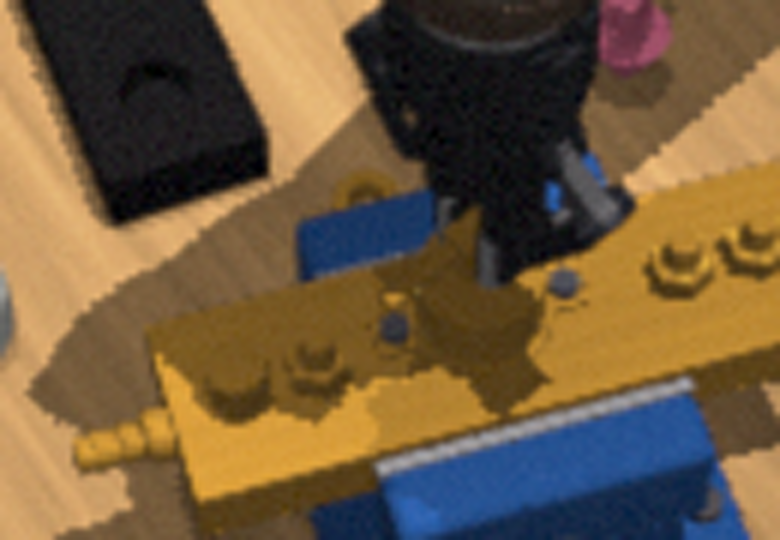

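Run:
```python
from h import *
p=P("scene",240+395/6,160+298/6,.169,False);d=p-[521.3,113.6];print(p,np.hypot(*d),np.degrees(np.arctan2(d[1],d[0])))
```

```text
[566.43539864 124.47590116] 46.42724885510376 13.54782080268131
```

Call:
{"name": "send_rows", "arguments": {"targets": "0 0 0 4 255;0 0 0 8 255;0 0 0 12 255;0 0 0 16 255;0 0 0 20 255;0 0 0 24 255;0 0 0 28 255;0 0 0 32 255;0 0 0 36 255;0 0 0 40 255;0 0 0 44 255;0 0 0 48 255;0 0 0 52 255;0 0 0 52 255;0 0 0 52 255"}}

```text
time: 22.42
ee_pos: [0.5217, 0.1139, 0.1459]
tcp_rot: [179.7, 0.3, 138.2]
wrist_force: [-0.8, 1.2, 8.1]
opening: 0.0132
grasp_force: 69.9
```

```bash
python3 o.py
```

```text
22.425 [521.71 113.9  145.89] [179.74   0.29 138.17] [-0.81  1.24  8.11] [ 0.18  -0.125  0.128] 0.013180422475147164
tool fx fy 1.4369481252995029 0.3839789420679659
```

Call:
{"name": "send_rows", "arguments": {"targets": "0 0 0 -4 255;0 0 0 -8 255;0 0 0 -12 255;0 0 0 -16 255;0 0 0 -20 255;0 0 0 -24 255;0 0 0 -26 255;0 0 0 -26 255;0 0 0.3 -26 255;0 0 0.3 -26 255;0 0 0.3 -26 255"}}

```text
time: 23.8
ee_pos: [0.5215, 0.1138, 0.1457]
tcp_rot: [179.9, 0.4, 164.1]
wrist_force: [-1.9, -1.1, 9.5]
opening: 0.0134
grasp_force: 69.0
```

```bash
python3 o.py
```

```text
23.8 [521.49 113.78 145.67] [179.9    0.35 164.14] [-1.9  -1.09  9.47] [ 0.118  0.312 -0.158] 0.013401731840065703
tool fx fy 1.5297829710351614 -1.5651316016417613
```

Call:
{"name": "send_rows", "arguments": {"targets": "0 0 -0.6 0 255;0 0 -1.2 0 255;0 0 -1.2 0 255;0 0 -1.2 0 255"}}

```text
time: 24.3
ee_pos: [0.5214, 0.1138, 0.1463]
tcp_rot: [179.9, 0.3, 164.1]
wrist_force: [-0.9, 0.1, 6.2]
opening: 0.0131
grasp_force: 68.8
```

```bash
python3 o.py
```

```text
24.3 [521.41 113.77 146.32] [179.92   0.32 164.14] [-0.87  0.15  6.22] [ 0.16   0.06  -0.223] 0.013058215878987792
tool fx fy 0.8769886078416536 -0.09639772864407556
```

Call:
{"name": "send_rows", "arguments": {"targets": "0 0 -0.5 0 255;0 0 -1 0 255;0 0 -1 0 255"}}

```text
time: 24.68
ee_pos: [0.5213, 0.1138, 0.1468]
tcp_rot: [179.9, 0.3, 164.2]
wrist_force: [-0.1, 0.9, 4.5]
opening: 0.0131
grasp_force: 68.4
```

```bash
python3 o.py
```

```text
24.675 [521.29 113.78 146.83] [179.94   0.29 164.15] [-0.1   0.88  4.53] [ 0.355 -0.084 -0.17 ] 0.013147455644501763
tool fx fy 0.3324436236596357 0.8217014250108167
```

Call:
{"name": "send_rows", "arguments": {"targets": "0 0 -0.5 0 255;0 0 -0.5 0 255;0 0 -0.5 0 200;0 0 -0.5 0 200;0 0 -0.5 0 150;0 0 -0.5 0 100;0 0 -0.5 0 60;0 0 -0.5 0 60;0 0 -0.5 0 60;0 0 -0.5 0 60;0 0 -0.5 0 60"}}

```text
time: 26.05
ee_pos: [0.5213, 0.1137, 0.1473]
tcp_rot: [180.0, 0.3, 164.2]
wrist_force: [0.1, -0.2, 0.5]
opening: 0.0655
grasp_force: 0.0
```

```bash
python3 o.py
```

```text
26.05 [521.28 113.69 147.35] [179.95   0.29 164.15] [ 0.11 -0.2   0.51] [-0.038  0.045 -0.004] 0.06548356808353663
tool fx fy -0.15938793767616324 -0.1650282046335965
```

Released. Raising the arm, moving it aside and checking the result.

Call:
{"name": "send_rows", "arguments": {"targets": "0 0 -10 0 60;0 0 -30 0 60;0 0 -60 0 60;0 0 -90 0 60;0 0 -110 0 60;40 0 -120 0 60;80 0 -120 0 60;120 0 -120 0 60;160 -20 -120 0 60;160 -60 -120 0 60;160 -100 -120 0 60;160 -100 -120 0 60;160 -100 -120 0 60"}}

```text
time: 27.68
ee_pos: [0.3397, 0.0614, 0.267]
tcp_rot: [179.9, 0.3, 164.1]
wrist_force: [-0.1, -0.3, -0.3]
opening: 0.0653
grasp_force: 0.0
```

```bash
python3 o.py
python3 - <<'E'
from workcell import camera
import cv2,numpy as np
f=lambda a:cv2.resize(a,None,fx=5,fy=5,interpolation=cv2.INTER_CUBIC)
s=camera("scene")[170:250,250:330];t=camera("top")[147:227,280:360]
cv2.imwrite("pics/c6.png",np.hstack([f(s),f(t)]))
E
```

```text
27.675 [339.69  61.42 267.02] [179.91   0.35 164.11] [-0.13 -0.26 -0.25] [-0.037  0.003  0.009] 0.06532938815035184
tool fx fy 0.05519033979080322 -0.28349670627051177
```

View pics/c6.png

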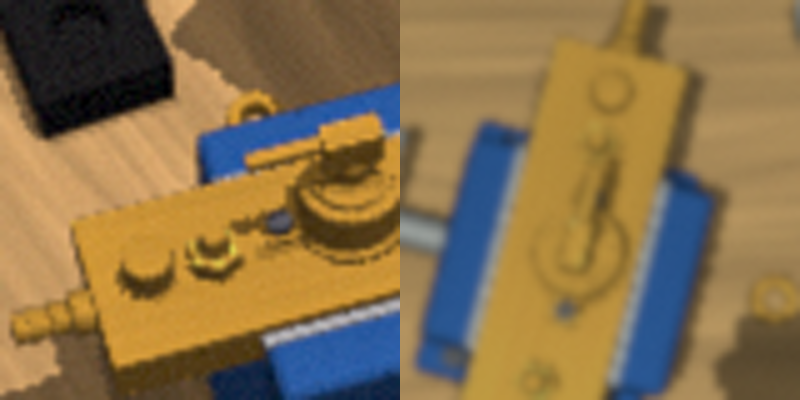

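The plug sits level in the ring. In the top view the lever runs from about (578,250) to (605,160), parallel to the bar and towards the nipple. Handing it in.

```bash
python3 -c "
from workcell import ticket
print(ticket.job_done())"
```

```text
the job is handed in; nothing more can be done
None
```

The plug is home in the seat ring: I pushed it with about 12 N (its weight included), rocked it 26° each way and released it with the lever in line towards the nipple, and handed the job in at about 28 s; no verdict came back.

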